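# Make up two sampling kits

## Task

Make up the two sampling kits from the stock on the grey mat. The blue tray gets the green-capped bottle, the red-capped bottle and the brass-coloured hose barb; the yellow tray gets the blue-capped bottle and the dark pipe offcut. Bottles stand upright in the square wells, one to a well (either one will do), and the fitting or pipe lies flat in the tray's long well; do not knock any bottle over, and leave the white-capped bottle, the brown bottle and the test tube rack where they are.

Things in the scene. Friction and masses are not known exactly. Their poses are not given: they have to be found in the camera images.
- green_bottle: white sample bottle with a green screw cap, upright and loose, 34 mm across and 68 mm tall, straight round body up to 58 mm, cap 27 mm across; stands on the grey mat (3 mm thick) in the middle. Origin: centre of its underside, z up along the bottle
- red_bottle: white sample bottle with a red screw cap, upright and loose, 42 mm across and 85 mm tall, straight round body up to 73 mm, cap 34 mm across; stands on the grey mat (3 mm thick) in the middle. Origin: centre of its underside, z up along the bottle
- blue_bottle: white sample bottle with a blue screw cap, upright and loose, 34 mm across and 68 mm tall, straight round body up to 58 mm, cap 27 mm across; stands on the grey mat (3 mm thick) in the middle. Origin: centre of its underside, z up along the bottle
- barb: brass-coloured (pale tan) hose barb, loose, lying on the grey mat, 62 mm long along its y, 22 mm high. Origin: at mid-length, on its underside; z up. Its hexagonal collar, 25 mm wide across its x, is the place to grip: it runs from y = +4 to +17 mm; thread beyond it (18 mm wide), thinner barbed tail (16 mm wide) towards -y
- pipe: offcut of dark grey pipe, loose, lying on the grey mat, 82 mm long along its y, 21 mm wide across its x and 21 mm high; it does not roll. Origin: at mid-length, on its underside; z up
- blue_tray: blue kit tray, fixed, 148 (x) x 132 (y) x 14 mm high; floor, walls, dividers 4 mm thick, wells 10 mm deep. Origin: centre of underside, on the bench (z = 0). x points away from the robot (within 0.3 rad), z up. Long well on the robot's side: 76 (x) x 124 mm (y), centre x = -32, y = 0. Two square bottle wells on the far side: 60 x 60 mm, centres x = 40, y = 32 and x = 40, y = -32
- yellow_tray: yellow kit tray, fixed, 148 (x) x 132 (y) x 14 mm high; floor, walls, dividers 4 mm thick, wells 10 mm deep. Origin: centre of underside, on the bench (z = 0). x points away from the robot (within 0.3 rad), z up. Long well on the robot's side: 76 (x) x 124 mm (y), centre x = -32, y = 0. Two square bottle wells on the far side: 60 x 60 mm, centres x = 40, y = 32 and x = 40, y = -32
- white_bottle: white bottle with a white cap, 50 mm across, 100 mm tall, on the bench beyond the mat: not for any kit, leave it. Origin: centre of its underside
- test_tubes: white test tube rack with tubes, 56 x 176 x 110 mm high, on the bench at the far right: leave it. Origin: centre of its underside
- brown_bottle: brown bottle with a blue cap, 64 mm across, 140 mm tall, on the bench at the far left: not for any kit (it is not the blue-capped sample bottle), leave it. Origin: centre of its underside

How it is judged:
At the end, for the whole second after the job is handed in: In the trays named: the three bottles upright (0.1 rad) on the floors of square wells, barb and pipe level (0.1 rad) inside the long wells; all at rest; white-capped bottle, brown bottle and tube rack upright and within 20 mm of where they stood (x of green_bottle in the frame of blue_tray between 0.018 and 0.062 m and y of green_bottle in the frame of blue_tray between -0.056 and 0.056 m and z of each of green_bottle, red_bottle in the frame of blue_tray below 0.008 m and angle between each of green_bottle, red_bottle, blue_bottle's own z axis and vertical below 0.1 rad and x of red_bottle in the frame of blue_tray between 0.018 and 0.062 m and y of red_bottle in the frame of blue_tray between -0.056 and 0.056 m and x of barb in the frame of blue_tray between -0.063 and -0.001 m and y of barb in the frame of blue_tray between -0.055 and 0.055 m and z of barb in the frame of blue_tray below 0.03 m and angle between barb's own y axis and vertical between 1.47 and 1.672 rad and x of blue_bottle in the frame of yellow_tray between 0.018 and 0.062 m and y of blue_bottle in the frame of yellow_tray between -0.056 and 0.056 m and z of blue_bottle in the frame of yellow_tray below 0.008 m and x of pipe in the frame of yellow_tray between -0.063 and -0.001 m and y of pipe in the frame of yellow_tray between -0.055 and 0.055 m and z of pipe in the frame of yellow_tray below 0.03 m and angle between pipe's own y axis and vertical between 1.47 and 1.672 rad and linear speed of each of green_bottle, red_bottle, blue_bottle, barb, pipe below 0.02 m/s and distance of each of white_bottle, test_tubes, brown_bottle from where it was at the start of the episode below 0.02 m and angle between each of white_bottle, test_tubes, brown_bottle's own z axis and vertical below 0.15 rad); the robot touches nothing.
It fails at once if the white-capped bottle is pushed more than 20 mm or knocked over (distance of white_bottle from where it was at the start of the episode above 0.02 m or angle between white_bottle's own z axis and vertical above 0.5 rad).
It fails at once if the test tube rack is pushed more than 20 mm or knocked over (distance of test_tubes from where it was at the start of the episode above 0.02 m or angle between test_tubes's own z axis and vertical above 0.5 rad).
It fails at once if the brown bottle is pushed more than 20 mm or knocked over (distance of brown_bottle from where it was at the start of the episode above 0.02 m or angle between brown_bottle's own z axis and vertical above 0.5 rad).
It fails at once if a sample bottle is knocked over (angle between any of green_bottle, red_bottle, blue_bottle's own z axis and vertical above 1 rad).
It also fails if it takes over 120 s, if anything falls off the work surface, if the arm or the gripper's body presses on something with over 40 N, if the wrist force passes 120 N, or if a joint passes its speed limit or range.

## Robot

A 6-joint arm with a two-finger parallel gripper is mounted at the origin on a cart in front of the work surface, level with it; the furniture and walls round the work are solid. World frame = base frame: x ahead of the robot, y to its left, z up, the work surface at z = 0. Lengths are in m, angles in rad, forces in N, time in s.
With the tool pointing down it reaches from about 0.3 to 0.85 m from the base axis. Payload 5.4 kg.
Tool frame: the origin (TCP) lies between the finger pads; the fingertips stand 25 mm ahead of it and the grasp point (between the pads) lies 6 mm ahead of it; z points along the fingers, y is the line along which they close (so a half turn about z gives the same grasp; the last joint's range is limited). The gripper opens to 85 mm and grips with 20 to 120 N. Pads are 22 mm wide; open, the fingers measure 114 mm over their backs; the gripper's body (76 mm by 85 mm) begins 54 mm behind the grasp point. The pads swing forward as they close: fully open they stand 13 mm farther back than shut.
Start: joints at [1.107, 0.158, 1.597, -0, 1.386, -0.21], TCP at [0.144, 0.557, 0.256] pointing down, gripper open.
Joint ranges: [-2.91, 2.91], [-0.94, 2.29], [0.18, 2.7], [-1.29, 4.43], [0.17, 2.64], [-3, 3]. Speed limits (rad/s): [2.57, 2.57, 3.14, 3.14, 3.14, 3.14].

## Interface

Orientations are given as a unit quaternion [w, x, y, z].
In Python, from station import manip, effector, solve_ik, sensors, eyes, ticket, finder gives the robot as it stands. The module is installed in compiled form; this text tells all that it offers. Calls block until the motion is done:
- manip.goto(position, orientation): joint-space move of the TCP to a pose.
- manip.move_linear(position, rotation=None, speed=0.15, f_stop=None): straight line of the TCP; rotation=None keeps the orientation; speed is the mean speed in m/s. With f_stop (N) it stops when the force on the tool has changed by that much, and returns True; else False.
- manip.movej(angles): joint-space move.
- effector.move_gripper(opening, grip_force=None): finger opening in m; grip_force is the grip in N (None keeps the last); returns when the fingers have stopped.
- manip.sleep(seconds).
- solve_ik(position, orientation): joint angles nearest the present ones, or None.
- sensors.observe(): the state.
- eyes.grab_frame(name): name is "side" or "top" or "wrist"; returns a dict with "color" (420x560x3 uint8, red, green, blue), "z_map" (420x560 float32, m along the optical axis (not along the pixel's ray), 0 where there is no reading), "intrinsics" (3x3 intrinsics, pixels), "world_from_camera" (4x4, takes a point from camera to world coordinates); the wrist camera has in their place "tool_from_camera" (4x4, takes a point from camera to tool coordinates, whose origin is the TCP and whose axes are the flange's). Camera axes: x right, y up, looking along -z (the intrinsics and any distortion apply to the point x, -y, -z); pixel columns grow to the right and rows downward; lengths in m; the calibration is good to about 2 mm. A picture is of the moment at which its call begins: read the wrist's pose just before it.
A pose or a line that the arm cannot do raises manip.PlanningError and nothing moves.
- ticket.hand_in(): hands the job in; it is judged then, once.
Trained networks look in a picture, given as the dict that the camera call returned (one of the last four; its "shot" number tells which), for a name from the list of things; names that differ only in an ending like _2 or _b are one class to them, and where a whole thing is asked for, a point or a joint stands for the part that bears it (a point fixed in the world has none). Each returns a list of dicts, best first, with "score" (0 to 1); they miss things now and then, are a little off and sometimes report something else, mostly with a low value. They report only what shows in the picture. A call takes as long as a camera call.
- finder.boxes_of(query, picture): "extent" ([left, top, width, height] in pixels, round what is visible of it).
- finder.silhouettes(query, picture): "pixels" (420x560 bool, what is visible of it) and "extent" ([left, top, width, height] in pixels, round what is visible of it).
- finder.mark_of(query, picture): "uv" ([column, row] in pixels: a listed point, or the origin of a listed thing).
The state is a dict: "t": time; "joint_pos": joint angles; "qvel": joint speeds; "joint_efforts": joint torques, N m; "tcp_pos": TCP position; "orientation": TCP orientation; "force": force on the tool from outside, world axes, zero at the start; "wrist_torque": the same for the moment, N m; "finger_gap": finger opening in m; "grip_force": force on a finger pad.
Only numpy, scipy, OpenCV 4.12 (cv2) and the standard library are available. Lean on these libraries where they do the work, as an engineer would, in place of code of your own. Each camera call takes 0.05 s, during which the arm holds its last target. There are 200 camera calls.

## Working session

There is one attempt and no reset: what is moved stays moved. The work goes in short steps, each a Python script; the robot and the scene stay as the last script left them, time stands still between calls to the robot, and variables do not carry over. Pictures are saved under pics/ and viewed, at most 14 in all, crops included, and the job is handed in when it is done.

```bash
mkdir -p pics; cat > h.py <<'E'
import numpy as np, cv2
from station import manip, effector, solve_ik, sensors, eyes, ticket, finder
def cloud(p, T=None):
    K=p["intrinsics"]; z=p["z_map"]; v,u=np.mgrid[:z.shape[0],:z.shape[1]]
    P=np.stack([(u-K[0,2])/K[0,0]*z,-(v-K[1,2])/K[1,1]*z,-z],-1)
    T=p["world_from_camera"] if T is None else T
    W=P@T[:3,:3].T+T[:3,3]; W[z==0]=np.nan
    return W
def save(p,n): cv2.imwrite(f"pics/{n}.png",p["color"][:,:,::-1])
E
python3 - <<'E'
from h import *
names="green_bottle red_bottle blue_bottle barb pipe blue_tray yellow_tray white_bottle test_tubes brown_bottle".split()
for c in ("top","side"):
    p=eyes.grab_frame(c); save(p,c); W=cloud(p); np.savez(f"{c}.npz",W=W,c=p["color"])
    print(c,p["world_from_camera"][:3,3].round(3), p["world_from_camera"][:3,2].round(2),p["intrinsics"][0,0])
    for n in names:
        r=finder.silhouettes(n,p)
        for d in r[:2]:
            m=d["pixels"]; q=W[m]; q=q[~np.isnan(q[:,0])]
            print(n,round(d["score"],2),np.round(d["extent"]),np.percentile(q,2,axis=0).round(3),np.percentile(q,98,axis=0).round(3)) if len(q) else print(n,d["score"],d["extent"])
print(sensors.observe())
E
```

```text
top [ 0.355 -0.009  1.229] [-0.15 -0.02  0.99] 532.3463416918178
green_bottle 0.55 [317. 172.  16.  19.] [ 0.594 -0.102  0.013] [ 0.622 -0.072  0.075]
red_bottle 0.87 [241. 170.  20.  24.] [0.592 0.061 0.016] [0.624 0.097 0.091]
barb 0.77 [319. 253.  31.  10.] [ 0.43  -0.125  0.012] [ 0.454 -0.075  0.027]
pipe 0.89 [225. 254.  31.  21.] [0.4   0.076 0.   ] [0.449 0.144 0.027]
pipe 0.34 [370. 214.  70.  68.] [ 0.389 -0.335 -0.002] [ 0.53  -0.196  0.016]
blue_tray 0.8 [142. 200.  66.  66.] [ 0.433  0.192 -0.002] [0.577 0.334 0.016]
yellow_tray 0.92 [370. 214.  71.  67.] [ 0.387 -0.336 -0.002] [ 0.531 -0.198  0.016]
white_bottle 0.76 [276. 133.  22.  34.] [ 0.659 -0.021  0.008] [0.699 0.024 0.103]
test_tubes 0.77 [360. 137.  85.  36.] [ 0.638 -0.345  0.004] [ 0.696 -0.175  0.11 ]
test_tubes 0.58 [276. 214.  15.  18.] [ 0.502 -0.004  0.024] [0.532 0.025 0.075]
brown_bottle 0.68 [144. 197.  65.  69.] [ 0.431  0.193 -0.002] [0.578 0.333 0.016]
brown_bottle 0.64 [147. 144.  38.  39.] [0.622 0.24  0.007] [0.675 0.296 0.142]
side [0.972 0.82  0.857] [0.33 0.68 0.65] 494.6648488927793
green_bo
[... 950 characters left out ...]
 0.143]
{'t': 1.1, 'joint_pos': array([ 1.10690384e+00,  1.58391090e-01,  1.59702263e+00, -1.21783758e-05,
        1.38619191e+00, -2.10074446e-01]), 'qvel': array([0.00230967, 0.00019953, 0.00086174, 0.00079322, 0.00049966,
       0.00062474]), 'joint_efforts': array([-9.29522612e-04, -3.96012712e+01, -3.31706965e+01, -5.41255231e-04,
        7.58099814e-04, -2.66353970e-05]), 'tcp_pos': array([0.1443821 , 0.55655332, 0.2562928 ]), 'orientation': array([ 3.50320146e-06,  1.26567522e-01,  9.91957994e-01, -8.10408990e-06]), 'force': array([ 0.8245844 , -0.12027469, -0.3131794 ]), 'wrist_torque': array([0.04559267, 0.05674741, 0.00466843]), 'grip_force': 0.0, 'finger_gap': 0.08559356361653338}
```

View pics/top.png

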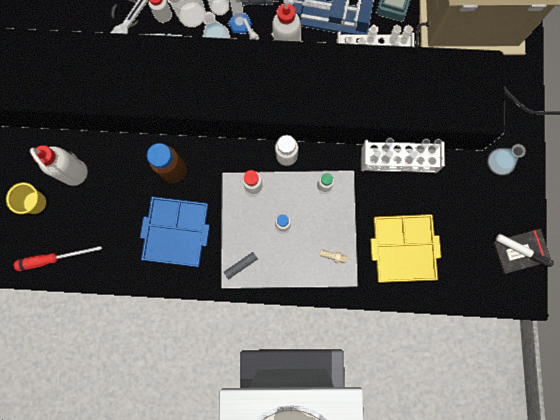

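View pics/side.png

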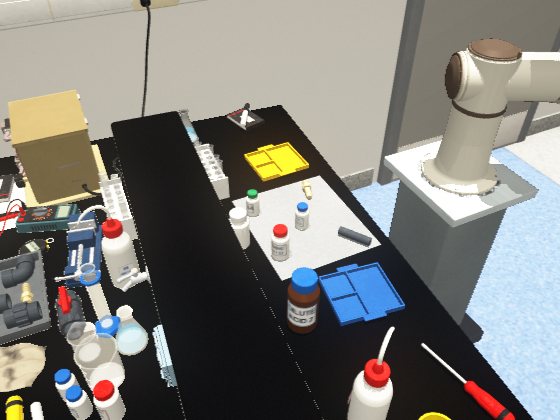

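The top view shows red cap (252,182), green cap (326,181), blue cap (283,222), pipe (240,265), barb (333,256), blue tray (175,232) and yellow tray (405,248). In the side view they all agree. Next I'll take exact poses and a closer wrist look at the barb.

```bash
cat >> h.py <<'E'
from scipy.spatial.transform import Rotation as R
def down(a):  # tool down, finger closing line (tool y) at world yaw a (mod pi)
    y=np.array([np.cos(a),np.sin(a),0]); z=np.array([0,0,-1.]); x=np.cross(y,z)
    q=R.from_matrix(np.stack([x,y,z],1)).as_quat(); return q[[3,0,1,2]]
def Tool():
    s=sensors.observe(); q=np.array(s["orientation"]); T=np.eye(4); T[:3,:3]=R.from_quat(q[[1,2,3,0]]).as_matrix(); T[:3,3]=s["tcp_pos"]; return T
E
python3 - <<'E'
from h import *
# caps / trays from saved clouds
for c in ("top","side"):
    d=np.load(c+".npz"); W=d["W"]; hsv=cv2.cvtColor(d["c"],cv2.COLOR_RGB2HSV)
    for n,h,(x,y) in (("green",.068,(.608,-.087)),("red",.085,(.61,.08)),("blue",.068,(.518,.012))):
        m=(abs(W[...,0]-x)<.03)&(abs(W[...,1]-y)<.03)&(W[...,2]>h-.002)
        q=W[m]; print(c,n,m.sum(),((q.min(0)+q.max(0))/2).round(4),np.median(q,0).round(4))
    for n,(x,y),lo,hi in (("blue_tray",(.505,.263),95,125),("yellow_tray",(.459,-.267),20,35)):
        m=(abs(W[...,0]-x)<.11)&(abs(W[...,1]-y)<.11)&(hsv[...,0]>lo)&(hsv[...,0]<hi)&(hsv[...,1]>120)&(W[...,2]<.03)
        q=W[m][:,:2]
        def cost(p):
            cx,cy,a=p; l=(q-[cx,cy])@np.array([[np.cos(a),-np.sin(a)],[np.sin(a),np.cos(a)]])
            return ((abs(l[:,0])>.074)+0.0).mean()+((abs(l[:,1])>.066)).mean()
        best=min(((cost((x+i*.001,y+j*.001,a)),x+i*.001,y+j*.001,a) for i in range(-8,9) for j in range(-8,9) for a in np.arange(-.3,.31,.02)))
        r=cv2.minAreaRect(q.astype(np.float32)); print(c,n,m.sum(),np.round(best,3),r)
s=sensors.observe()
import math
for n,(x,y) in (("L",(.42,.11)),("Rr",(.42,-.1))):
    for a in (math.pi/2,-math.pi/2):
        j=solve_ik([x,y,.3],down(a)); print(n,a,None if j is None else np.round(j,2))
E
```

```text
top green 107 [ 0.61   -0.0871  0.0715] [ 0.6095 -0.088   0.0699]
top red 164 [0.6126 0.0797 0.0876] [0.6123 0.0797 0.0875]
top blue 108 [0.5192 0.0118 0.0719] [0.5189 0.0128 0.0702]
top blue_tray 4116 [ 0.122  0.504  0.262 -0.14 ] ((0.5057340860366821, 0.2637088894844055), (0.21294276416301727, 0.20918218791484833), 0.19181717932224274)
top yellow_tray 4192 [ 0.096  0.458 -0.266  0.04 ] ((0.4519445598125458, -0.2685370445251465), (0.17069847881793976, 0.16192026436328888), 1.143906831741333)
side green 72 [ 0.6097 -0.0877  0.071 ] [ 0.6106 -0.0848  0.0719]
side red 134 [0.6126 0.0812 0.0892] [0.6138 0.0828 0.0892]
side blue 75 [0.5189 0.0125 0.0714] [0.5198 0.0145 0.0719]
side blue_tray 3687 [ 0.082  0.505  0.264 -0.14 ] ((0.4989711046218872, 0.2565924823284149), (0.1704961061477661, 0.1591789871454239), 81.71175384521484)
side yellow_tray 1550 [ 0.123  0.459 -0.265  0.02 ] ((0.453954815864563, -0.2776353359222412), (0.16149145364761353, 0.18244540691375732), 0.7671494483947754)
L 1.5707963267948966 [-0.02 -0.25  1.91 -0.    1.49 -1.59]
L -1.5707963267948966 [-0.02 -0.25  1.91 -0.    1.49  1.55]
Rr 1.5707963267948966 [-0.52 -0.26  1.91 -0.    1.49 -2.09]
Rr -1.5707963267948966 [-0.52 -0.26  1.91 -0.    1.49  1.06]
```

```bash
python3 - <<'E'
from h import *
for n,(x,y) in (("pipe",(.42,.11)),("barb",(.43,-.1))):
    manip.goto([x,y,.28],down(-np.pi/2)); manip.sleep(.3)
    T=Tool(); p=eyes.grab_frame("wrist"); save(p,"w_"+n)
    W=cloud(p,T@p["tool_from_camera"])
    m=(abs(W[...,0]-x)<.07)&(abs(W[...,1]-y)<.07)&(W[...,2]>.010)&(W[...,2]<.04)
    k,l,st,ce=cv2.connectedComponentsWithStats(m.astype(np.uint8)); i=1+st[1:,4].argmax()
    q=W[l==i]; r=cv2.minAreaRect((q[:,:2]*1000).astype(np.float32)); print(n,st[i],r,q.mean(0).round(4),np.percentile(q[:,2],[5,50,98]).round(4))
    c,_,V=np.linalg.svd(q[:,:2]-q[:,:2].mean(0),full_matrices=False); d=V[0]; s=(q[:,:2]-q[:,:2].mean(0))@d; w=(q[:,:2]-q[:,:2].mean(0))@V[1]
    print("axis",d.round(3))
    for b in np.arange(-.045,.045,.006):
        k=(s>=b)&(s<b+.006)
        if k.sum()>5: print(round(b+.003,3),np.ptp(w[k]).round(4),((w[k].max()+w[k].min())/2).round(4),q[k][:,2].max().round(4))
    for d in finder.mark_of(n,p)[:1]: u,v=np.round(d["uv"]).astype(int); print(d,W[v,u])
E
```

```text
pipe [ 249  144   66   51 1179] ((424.39288330078125, 111.00816345214844), (20.938974380493164, 81.95955657958984), 34.02792739868164) [0.4257 0.1111 0.0216] [0.0162 0.0223 0.025 ]
axis [-0.557  0.83 ]
-0.042 0.0194 0.0009 0.0247
-0.036 0.0204 0.0011 0.0246
-0.03 0.0199 0.0008 0.0254
-0.024 0.0203 0.0011 0.025
-0.018 0.0207 0.0012 0.0247
-0.012 0.0206 0.0009 0.0259
-0.006 0.0208 0.0012 0.0251
-0.0 0.0198 0.0009 0.0254
0.006 0.0203 0.0009 0.0252
0.012 0.0205 0.0011 0.0254
0.018 0.0206 0.0011 0.0259
0.024 0.0205 0.0012 0.0253
0.03 0.0205 0.001 0.0251
0.036 0.0206 0.0012 0.0255
0.042 0.0193 0.0004 0.0255
{'uv': [281.8, 168.7], 'score': 0.64} [0.42708703 0.11014143 0.02414907]
barb [258 150  52  27 734] ((443.5283203125, -100.01680755615234), (60.79852294921875, 24.599946975708008), 71.92450714111328) [ 0.4439 -0.1018  0.0199] [0.0147 0.0197 0.0257]
axis [-0.278 -0.961]
-0.03 0.0151 -0.0006 0.02
-0.024 0.0146 -0.0001 0.02
-0.018 0.0149 -0.0008 0.0218
-0.012 0.016 -0.0007 0.021
-0.006 0.0164 -0.0011 0.0217
-0.0 0.0151 -0.0008 0.0253
0.006 0.0243 -0.0011 0.0262
0.012 0.0246 -0.0013 0.0264
0.018 0.0164 -0.0007 0.024
0.024 0.016 -0.0009 0.0251
0.03 0.016 -0.0004 0.0248
{'uv': [278.2, 163.3], 'score': 0.63} [ 0.44389656 -0.09447483  0.02097774]
```

View pics/w_barb.png

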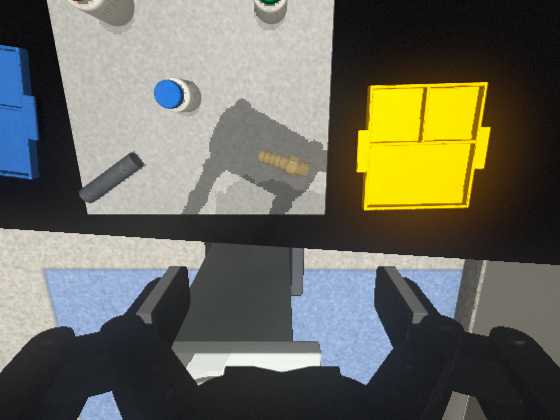

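The wrist view shows the barb at (284,162), collar toward its right end (295,165); the pipe is at (112,178) and the yellow tray at (420,147). I do the barb first.

```bash
cat >> h.py <<'E'
TR={"blue":(.505,.263,-.14),"yellow":(.4585,-.2655,.03)}
def well(t,x,y):
    cx,cy,a=TR[t]; return np.array([cx+x*np.cos(a)-y*np.sin(a), cy+x*np.sin(a)+y*np.cos(a)])
def yawq(a,pos,flip=None):
    # choose half turn whose last joint is smaller
    c=[]
    for k in (0,np.pi):
        j=solve_ik(list(pos),down(a+k))
        if j is not None: c.append((abs(j[5]),k))
    return down(a+(min(c)[1] if flip is None else flip))
def pick(xy,a,z,pre,w,force=40,flip=None,H=.2):
    effector.move_gripper(pre,grip_force=force)
    q=yawq(a,[*xy,H],flip); manip.goto([*xy,H],q)
    manip.move_linear([*xy,z+.03],speed=.25)
    hit=manip.move_linear([*xy,z],speed=.06,f_stop=6)
    p=sensors.observe()["tcp_pos"]
    if hit: print("hit at",p); manip.move_linear([*xy,p[2]+.004],speed=.05)
    z1=sensors.observe()["tcp_pos"][2]
    effector.move_gripper(w-.01,grip_force=force)
    s=sensors.observe(); print("closed gap",round(s["finger_gap"],4),"grip",round(s["grip_force"],1),"F",np.round(s["force"],1),"z",round(z1,4))
    manip.move_linear([*xy,H],speed=.2)
    s=sensors.observe(); print("lifted gap",round(s["finger_gap"],4),"grip",round(s["grip_force"],1),"t",s["t"]); return z1
def place(xy,a,z,opn,flip=None,H=.2):
    q=yawq(a,[*xy,H],flip); manip.goto([*xy,H],q)
    manip.move_linear([*xy,z+.03],speed=.2)
    hit=manip.move_linear([*xy,z],speed=.05,f_stop=5); p=sensors.observe()["tcp_pos"]; print("place",hit,p.round(4),z)
    effector.move_gripper(opn); manip.sleep(.2)
    manip.move_linear([*xy,H],speed=.2); print("t",sensors.observe()["t"])
E
python3 - <<'E'
from h import *
p=eyes.grab_frame("wrist"); print(p["tool_from_camera"].round(3))
for n,xy,a in (("g",(.610,-.0875),0),("r",(.6125,.080),0),("b",(.519,.012),0),("g2",well("blue",.04,-.032),-.14),("r2",well("blue",.04,.032),-.14),("b2",well("yellow",.04,.032),.03),("barb2",well("blue",-.032,0),-.14),("pipe",(.4244,.111),np.radians(34)),("pipe2",well("yellow",-.032,0),.03)):
    print(n,np.round(xy,3),[None if (j:=solve_ik([*xy,.2],down(a+k))) is None else np.round(j,2) for k in (0,np.pi)])
col=np.array([.4438,-.1003])+.0105*np.array([-.295,-.955])
z=pick(col,np.radians(-17.5),.031,.055,.025)
p=eyes.grab_frame("side"); save(p,"s2")
np.save("zb.npy",z)
E
```

```text
[[ 0.001  0.954  0.301  0.076]
 [ 1.    -0.001 -0.    -0.   ]
 [ 0.     0.301 -0.954 -0.117]
 [ 0.     0.     0.     1.   ]]
g [ 0.61  -0.088] [array([-0.34,  0.31,  1.53, -0.  ,  1.3 , -0.34]), array([-0.34,  0.31,  1.53, -0.  ,  1.3 ,  2.8 ])]
r [0.612 0.08 ] [array([-0.07,  0.31,  1.53, -0.  ,  1.3 , -0.07]), None]
b [0.519 0.012] [array([-0.21,  0.06,  1.81, -0.  ,  1.26, -0.21]), array([-0.21,  0.06,  1.81, -0.  ,  1.26,  2.93])]
g2 [0.54  0.226] [array([ 0.19,  0.23,  1.63, -0.  ,  1.28,  0.33]), array([ 0.19,  0.23,  1.63, -0.  ,  1.28, -2.81])]
r2 [0.549 0.289] [array([ 0.29,  0.32,  1.52, -0.  ,  1.3 ,  0.43]), array([ 0.29,  0.32,  1.52, -0.  ,  1.3 , -2.71])]
b2 [ 0.498 -0.232] [array([-0.66,  0.14,  1.73, -0.  ,  1.27, -0.69]), array([-0.66,  0.14,  1.73, -0.  ,  1.27,  2.45])]
barb2 [0.473 0.267] [array([ 0.29,  0.13,  1.75, -0.  ,  1.27,  0.43]), array([ 0.29,  0.13,  1.75, -0.  ,  1.27, -2.71])]
pipe [0.424 0.111] [array([-0.02, -0.16,  2.03, -0.  ,  1.27, -0.61]), array([-0.02, -0.16,  2.03, -0.  ,  1.27,  2.53])]
pipe2 [ 0.427 -0.266] [array([-0.8 ,  0.02,  1.86, -0.  ,  1.26, -0.83]), array([-0.8 ,  0.02,  1.86, -0.  ,  1.26,  2.31])]
closed gap 0.0215 grip 39.0 F [-1.3  0.7  4.8] z 0.0308
lifted gap 0.0214 grip 39.2 t 9.0333
```

```bash
python3 - <<'E'
import cv2
i=cv2.imread("pics/s2.png")[100:260,230:430]; cv2.imwrite("pics/s2c.png",cv2.resize(i,None,fx=3.5,fy=3.5))
E
```

```text
(no output)
```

View pics/s2c.png

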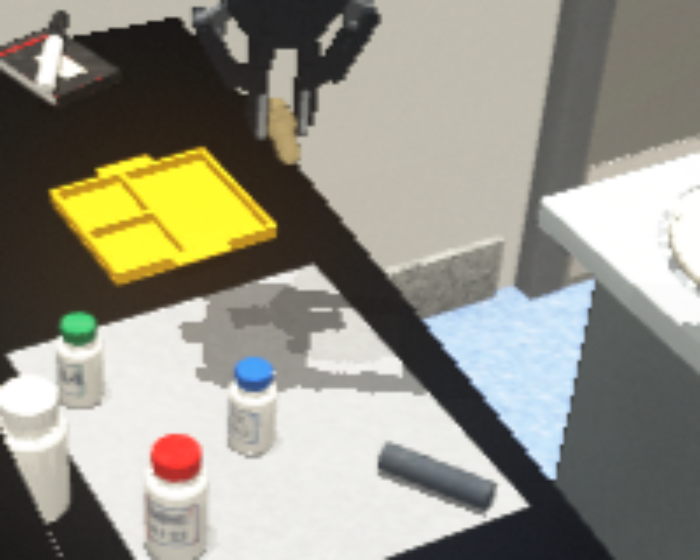

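The crop shows the barb (285,130) held by its collar between the pads, the tail sloping a little. Placing it and moving on to the pipe.

```bash
python3 - <<'E'
from h import *
z=float(np.load("zb.npy"))
place(well("blue",-.032,-.0105),-.14,z+.002,.037,flip=0)
T=Tool(); p=eyes.grab_frame("wrist"); save(p,"w3")
z=pick((.4244,.111),np.radians(34),.030,.055,.021,flip=0)
place(well("yellow",-.032,0),.03,z+.002,.034,flip=0)
p=eyes.grab_frame("wrist"); save(p,"w4"); 
cv2.imwrite("pics/w34.png",cv2.resize(np.hstack([cv2.imread("pics/w3.png"),cv2.imread("pics/w4.png")]),(800,300)))
E
```

```text
place True [0.471  0.2567 0.0325] 0.03281541535373667
t 13.3833
closed gap 0.02 grip 39.7 F [ 0.4 -0.9  3.6] z 0.0299
lifted gap 0.0204 grip 39.3 t 17.475
place True [ 0.4259 -0.2659  0.0315] 0.03185558764036736
t 21.8083
```

View pics/w34.png

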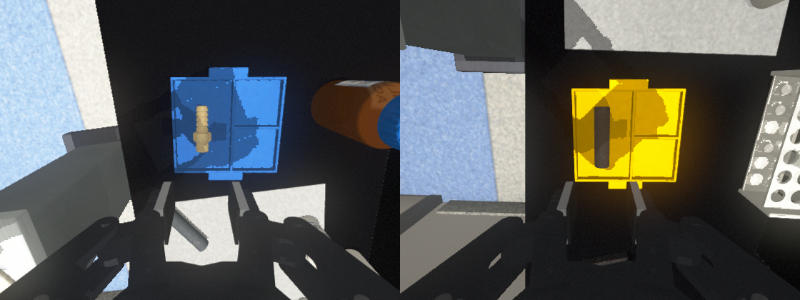

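The left picture shows the barb at (203,130) lying in the blue long well; the right shows the pipe at (602,137) lying in the yellow long well. Now the bottles.

```bash
python3 - <<'E'
from h import *
z=pick((.519,.0122),0,.046,.06,.034,flip=0)
place(well("yellow",.04,.032),.03,z+.0015,.052,flip=0)
z=pick((.610,-.0874),0,.046,.06,.034,flip=0)
place(well("blue",.04,-.032),-.14,z+.0015,.052,flip=0)
p=eyes.grab_frame("side"); save(p,"s5")
E
```

```text
closed gap 0.0327 grip 39.8 F [-0.5 -0.1  2.8] z 0.0459
lifted gap 0.0327 grip 39.7 t 25.925
place True [ 0.4969 -0.2319  0.0475] 0.04736539997778453
t 29.6833
closed gap 0.032 grip 39.9 F [ 1.  -0.3  1.8] z 0.0458
lifted gap 0.0326 grip 39.7 t 33.2667
place True [0.5394 0.2256 0.0476] 0.04731696861021579
t 37.275
```

View pics/s5.png

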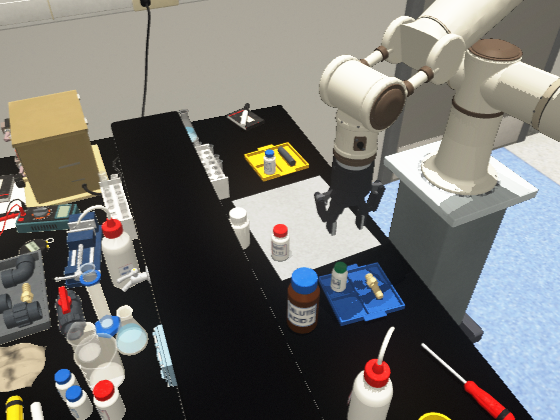

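Blue bottle (270,160) stands in the yellow tray, green (340,277) in the blue tray next to the barb (375,285). Now the red bottle.

```bash
python3 - <<'E'
from h import *
z=pick((.6126,.0803),0,.056,.068,.042,flip=0,H=.22)
place(well("blue",.04,.032),-.14,z+.0015,.062,flip=0,H=.22)
manip.goto([.4,0,.35],down(0)); manip.sleep(.5)
for c in ("top","side"):
    p=eyes.grab_frame(c); save(p,"f_"+c); W=cloud(p)
    for n,t in (("green_bottle","blue"),("red_bottle","blue"),("barb","blue"),("blue_bottle","yellow"),("pipe","yellow"),("white_bottle",0),("brown_bottle",0),("test_tubes",0)):
        for d in finder.silhouettes(n,p)[:1]:
            q=W[d["pixels"]]; q=q[~np.isnan(q[:,0])]; lo,hi=np.percentile(q,2,axis=0),np.percentile(q,98,axis=0); m=(lo+hi)/2
            if n[-6:]=="bottle": k=q[:,2]>hi[2]-.006; m=(q[k].min(0)+q[k].max(0))/2
            l=None
            if t: cx,cy,a=TR[t]; l=np.round((m[:2]-[cx,cy])@np.array([[np.cos(a),-np.sin(a)],[np.sin(a),np.cos(a)]]),3)
            print(c,n,round(d["score"],2),m.round(3),"top z",hi[2].round(3),"tray",l)
a=cv2.imread("pics/f_top.png")[180:300,120:460]; cv2.imwrite("pics/fc.png",cv2.resize(a,None,fx=2.3,fy=2.3))
E
```

```text
closed gap 0.0397 grip 40.7 F [-0.7  0.2  2.1] z 0.0558
lifted gap 0.0398 grip 40.4 t 40.9833
place True [0.5483 0.2889 0.0577] 0.057333836640772885
t 44.7583
top green_bottle 0.6 [0.539 0.224 0.072] top z 0.075 tray [ 0.039 -0.034]
top red_bottle 0.7 [0.547 0.287 0.09 ] top z 0.091 tray [0.038 0.03 ]
top barb 0.53 [0.471 0.264 0.016] top z 0.029 tray [-0.034 -0.004]
top pipe 0.79 [ 0.425 -0.266  0.018] top z 0.028 tray [-0.034  0.001]
top white_bottle 0.83 [0.684 0.001 0.101] top z 0.103 tray None
top brown_bottle 0.6 [0.653 0.272 0.141] top z 0.142 tray None
top test_tubes 0.68 [ 0.666 -0.26   0.057] top z 0.11 tray None
side green_bottle 0.84 [0.543 0.247 0.08 ] top z 0.076 tray [ 0.04 -0.01]
side red_bottle 0.9 [0.548 0.289 0.09 ] top z 0.092 tray [0.039 0.032]
side barb 0.57 [0.468 0.269 0.016] top z 0.028 tray [-0.038  0.001]
side blue_bottle 0.64 [ 0.496 -0.231  0.073] top z 0.075 tray [0.039 0.033]
side pipe 0.69 [ 0.419 -0.265  0.017] top z 0.029 tray [-0.04   0.002]
side white_bottle 0.61 [0.684 0.005 0.101] top z 0.103 tray None
side brown_bottle 0.84 [0.654 0.273 0.141] top z 0.143 tray None
side test_tubes 0.88 [ 0.664 -0.315  0.068] top z 0.133 tray None
```

View pics/fc.png

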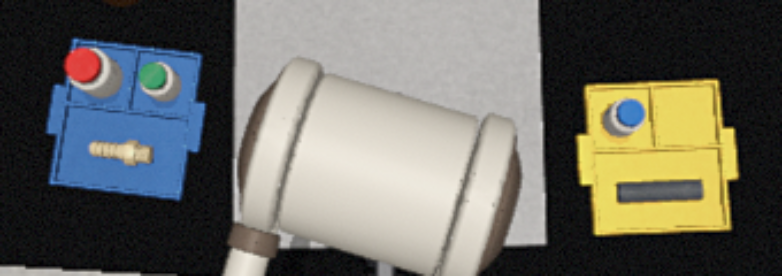

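View pics/f_side.png

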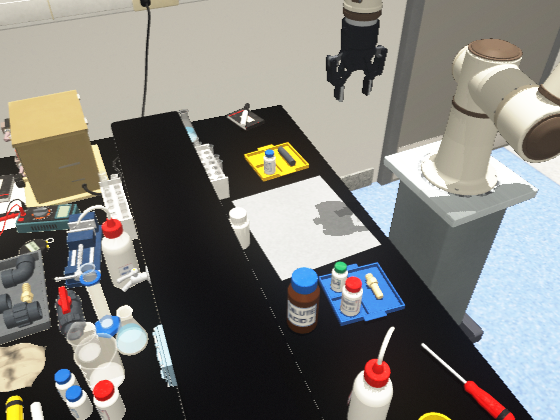

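The crop shows red (85,65) and green (153,77) upright in the blue wells with the barb at (122,152), and blue (628,112) with the pipe at (660,190) in the yellow tray. The side view agrees: everything is upright and the bystanders haven't moved.

```bash
python3 -c "
from h import *
print(ticket.hand_in())"
```

```text
the job is handed in; nothing more can be done
None
```

Both kits are made up and the job is handed in: all five items were seen in the right wells with the bottles upright, at about 46 s; no judging result was returned.

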